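# Fit the lever to the oil cock and open it

### The arm

A 6-joint arm with a two-finger parallel gripper is mounted at the origin on the work surface. World frame = base frame: x ahead of the robot, y to its left, z up, the work surface at z = 0. Lengths are in mm, angles in rad, forces in N, time in s.
With the tool pointing down it reaches from about 375 to 925 mm from the base axis. Payload 5.7 kg.
Tool frame: the origin (TCP) lies on the centre line of the jaws, within the pads' length; the fingertips stand 8 mm ahead of it and the grasp point (between the pads) lies 11 mm behind it; z points along the fingers, y is the line along which they close (so a half turn about z gives the same grasp; the last joint's range is limited). The gripper opens to 85 mm and grips with 20 to 120 N. Pads are 22 mm wide; open, the fingers measure 114 mm over their backs; the gripper's body (76 mm by 85 mm) begins 54 mm behind the grasp point. The pads swing forward as they close: fully open they stand 13 mm farther back than shut.
Start: joints at [-1.281, 0.359, 1.51, -0, 1.272, -0.115], TCP at [236.283, -551.484, 239.267] pointing down, gripper open.
Joint ranges: [-2.97, 2.97], [-1.01, 2.36], [0.21, 2.38], [-0.96, 4.11], [0.2, 2.71], [-2.98, 2.98]. Speed limits (rad/s): [2.39, 2.39, 3.14, 3.14, 3.14, 3.14].

### API

Orientations are given as a unit quaternion [w, x, y, z].
In Python, from bench import * gives the robot as it stands.
- The arm moves only by the tool arm_command, never from a script. Its argument "increments" is one flat list of numbers, 5 for each row, row after row: the closure in counts, from 0 (fully open) to 255 (shut), then the shift along the world's x, y, z in mm, then the turn about the world's z in rad. A call has 1 to 5 rows; each row is the pose to reach, as a shift and turn from the pose commanded when the call began; what a row does not reach only later rows make up. A row lasts 1/8 s, in which the tool goes at most 62.5 mm and 10.7 degrees, less where a joint would pass 70% of its speed; a pose out of reach is approached as far as the arm can. A call with a gripper value outside its range is refused whole. The fingers move at their own pace and stop on an object; "newtons" is the grip in N (left out, the last holds). Time passes only in rows, so rows that repeat a pose let the fingers close. It gives the time, the measured TCP pose, the force, the opening and the grip force at its end, in the units of the state.
- sense(): the state, without advancing time (a new reading comes with each control period).
- read_camera(name): name is "scene" or "top"; returns the picture (400x640x3 uint8, red, green, blue); there is no depth.
- camera_model(name): a dict with "K" (3x3 intrinsics, pixels), "k1" (the pictures are not rectified: a ray, as slopes to the right and down, at radius r is drawn at 1 + k1 r^2 times it, then the intrinsics apply), "origin" and "rotation" of the camera in the world. Camera axes: x right, y down, z forward; pixel columns grow to the right and rows downward; lengths in mm; the calibration is good to about 2 mm. A picture is of the moment at which its call begins. camera_model takes no time and is no camera call.
- hand_in(): hands the job in; it is judged then, once.
Trained networks look in the newest picture that a camera, given by its name, has taken for a name from the list of things; names that differ only in an ending like _2 or _b are one class to them, and where a whole thing is asked for, a point or a joint stands for the part that bears it (a point fixed in the world has none). Each returns a list of dicts, best first, with "confidence" (0 to 1); they miss things now and then, are a little off and sometimes report something else, mostly with a low value. They report only what shows in the picture. A call takes as long as a camera call. They do not tell look-alikes from the thing itself.
- recognise(camera, name): "box" ([left, top, right, bottom] in pixels, round what is visible of it).
- regions_of(camera, name): "region" (400x640 bool, what is visible of it) and "box" ([left, top, right, bottom] in pixels, round what is visible of it).
- spot_point(camera, name): "xy" ([column, row] in pixels: a listed point, or the origin of a listed thing).
The state is a dict: "time": time; "joints": joint angles; "joint_velocities": joint speeds; "effort": joint torques, N m; "tool_pos": TCP position; "orientation": TCP orientation; "force": force on the tool from outside, world axes, zero at the start; "ft_torque": the same for the moment, N m; "gripper_width": finger opening in mm; "grasp_force": force on a finger pad.
Only numpy, scipy, OpenCV 4.12 (cv2) and the standard library are available. Lean on these libraries where they do the work, as an engineer would, in place of code of your own. Each camera call takes 0.05 s, during which the arm holds its last target. There are 200 camera calls.

### The job

The cartridge on the balancing rig needs its oil: put the loose red lever on the square head of the brass cock in the oil pipe, arm across the pipe as the slot in the head lies and on the side away from the robot, sit it fully home and let go of it. Then swing the arm round anticlockwise until the cock comes against its stop, fully open, with the lever in line with the pipe and pointing away from the pressure gauge. Leave the lever on the cock, and do not shift the other things on the bench.

Things in the scene. Friction and masses are not known exactly. Their poses are not given: they have to be found in the camera images.
- lever: The loose cast lever, painted red, about 0.3 kg, lying flat on the bench: a square head with a square hole, and an arm. Origin: on the hole's axis at the underside. x runs along the arm, away from the head; z up.
- lever_head (a point): Centre of the lever's head, on the hole's axis, 15 mm above the underside; axes as the lever's. The head is a 34 x 34 mm block, 30 mm tall, with a 17.2 mm square hole straight through it; its side faces, 34 mm apart across y, are free to be gripped.
- lever_arm (a point): Point on the lever's arm, 115 mm from the hole's axis, half-way up (7 mm above the underside). The arm is 20 mm wide and 14 mm thick, level with the head's underside, and ends in a rounded end 26 mm wide.
- lever_tip (a point): End of the lever's arm, 150 mm from the hole's axis, 7 mm above the underside.
- cock: Brass plug cock in its pipe loop, fixed to the bench. Origin: on the bench under the plug's upright axis. x runs along the pipe, downstream (away from the gauge), z up. The pipe's axis lies 65 mm up. Round the square head the brass cover (66 mm across) and gland reach no higher than 101 mm. The pipe drops to flanges (76 mm) 155 mm downstream and 215 mm upstream; downstream nothing is higher than 92 mm.
- gauge (a point): Centre of the pressure gauge on the pipe, 130 mm upstream of the plug's axis, 140 mm above the bench: a round case 54 mm across and 26 mm thick, white dial with a red needle.
- square_head (a point): Steel square head of the plug, 16 x 16 mm, pointing up. This point is on its axis at the shoulder (30 mm round), 110 mm above the bench, where the lever's underside comes to rest; the square rises 33 mm above it, the last 5 mm tapering to 9 mm. The axes turn with the plug: x lies along the dark slot in the top and points the way the lever's arm is to point; z up.
- plug (a joint): Angle of the plug: 0 = shut, slot square across the pipe, x of the square head along -y of the cock; grows anticlockwise from above to 1.571 rad = fully open, at a hard stop, x of the square head pointing downstream. Starts between 0 and 0.4. It turns stiffly (0.6 N m, some 5 N at the lever's arm) and stays where it is left. The lever has about 0.08 rad of play either way and sags a little.
- comp_wheel: Bystander, leave alone: aluminium compressor wheel, 68 mm across, 46 mm tall, standing on its back. Origin: centre of its underside.
- backplate: Bystander, leave alone: dark steel disc, 104 mm across, 12 mm thick. Origin: centre of its underside.
- spanner: Bystander, leave alone: flat steel spanner, 180 mm long, 8 mm thick, lying along its x axis. Origin: centre of its underside.
- bearing: Bystander, leave alone: brass ring, 42 mm outside, 12 mm tall. Origin: centre of its underside.
- screwdriver: Bystander, leave alone: blue-handled screwdriver, 200 mm long, 26 mm thick, lying along its x axis. Origin: centre of its underside.
- oil_bottle: Bystander, leave alone: amber bottle with a red cap, 54 mm across, 130 mm tall. Origin: centre of its underside.
Mind the look-alikes: they are no part of the job. There is more than one size of the lever; the job needs the smaller.

How it is judged (in metres and radians):
On the way:
1. the lever sits fully home on the square head, its arm along the slot, and has been let go, while the cock is still shut or nearly so (below 0.6 rad) (z of lever_head in the frame of square_head between 0.0125 and 0.0175 m and horizontal distance between lever_head and square_head below 0.003 m and angle between lever_head's own z axis and vertical below 0.12 rad and angle between the x axis of lever_head and the x axis of square_head, either way round below 0.2 rad and contact force between the fingers and lever below 0.3 N and value of joint plug below 0.6 rad), for 0.2 s.
At the end, for the whole second after the job is handed in: Cock open (above 1.45 rad); lever fully home on the square head (underside within 2.5 mm of the shoulder, 3 mm of the axis, level within 0.12 rad, arm along the slot within 0.2 rad), in line with the pipe within 0.22 rad, pointing away from the gauge, at rest and let go (z of lever_head in the frame of square_head between 0.0125 and 0.0175 m and horizontal distance between lever_head and square_head below 0.003 m and angle between lever_head's own z axis and vertical below 0.12 rad and angle between the x axis of lever_head and the x axis of square_head, either way round below 0.2 rad and contact force between the fingers and lever below 0.3 N and value of joint plug above 1.45 rad and angle between the x axis of lever_head and the x axis of cock, either way round below 0.22 rad and x of lever_tip in the frame of cock above 0.13 m and linear speed of lever below 0.01 m/s); the robot touches nothing.
It fails at once if one of the bystanding things is shifted by more than 40 mm (distance of any of comp_wheel, backplate, spanner, bearing, screwdriver, oil_bottle from where it was at the start of the episode above 0.04 m).
It also fails if it takes over 72 s, if anything falls off the work surface, if the arm or the gripper's body presses on something with over 40 N, if the wrist force passes 120 N, or if a joint passes its speed limit or range.

## Working session

There is one attempt and no reset: what is moved stays moved. The work goes in short steps, Python scripts to look and compute and a tool call to move; the robot and the scene stay as the last step left them, time stands still between calls to the robot, and variables do not carry over. Pictures are saved under pics/ and viewed, at most 10 in all, crops included, and the job is handed in when it is done.

Besides the shell and the picture viewer there is one more tool, called as a command line: name --argument value ..., lists and objects as JSON in quotes. arm_command: Moves the arm, as the interface text tells. Its arguments: {"type":"object","properties":{"increments":{"type":"array","items":{"type":"number"}},"newtons":{"type":"number"}},"required":["increments"]}

```bash
ls; mkdir -p pics; cat > h.py <<'E'
from bench import *
import numpy as np, cv2
def ray(cam,uv):
    m=camera_model(cam);K=np.array(m["K"]);k=m["k1"]
    d=(np.array(uv,float)-K[:2,2])/[K[0,0],K[1,1]]
    s=d.copy()
    for _ in range(20): s=d/(1+k*(s@s))
    return np.array(m["origin"],float),np.array(m["rotation"])@np.r_[s,1]
def at(cam,uv,z):
    o,r=ray(cam,uv); return o+r*(z-o[2])/r[2]
def proj(cam,p):
    m=camera_model(cam);K=np.array(m["K"])
    c=np.array(m["rotation"]).T@(np.array(p,float)-np.array(m["origin"]))
    s=c[:2]/c[2]; s=s*(1+m["k1"]*(s@s)); return s*[K[0,0],K[1,1]]+K[:2,2]
def snap(cam,f,box=None,scale=1):
    a=read_camera(cam)[:,:,::-1]
    if box: a=a[box[1]:box[3],box[0]:box[2]]
    cv2.imwrite("pics/"+f,cv2.resize(a,None,fx=scale,fy=scale,interpolation=cv2.INTER_CUBIC)); 
E
python3 - <<'E'
from h import *
for c in("top","scene"):
    snap(c,c+"0.png"); m=camera_model(c); print(c,m)
    for n,z in [("lever",0),("lever_head",15),("lever_arm",7),("lever_tip",7),("square_head",110),("gauge",140),("cock",0)]:
        for d in spot_point(c,n)[:4]: print(n,d["xy"],round(d["confidence"],2),at(c,d["xy"],z).round(1))
print(sense())
E
```

```text
pics
top {'K': array([[380.49440668,   0.        , 320.63429495],
       [  0.        , 380.49440668, 197.34014901],
       [  0.        ,   0.        ,   1.        ]]), 'k1': 0.02015403555716159, 'origin': array([ 363.30822763,   74.53881523, 1111.04979871]), 'rotation': array([ 0.05877699, -0.70466734,  0.7055492 , -0.04679253])}Traceback (most recent call last):
  File "<stdin>", line 5, in <module>
  File "h.py", line 10, in at
    o,r=ray(cam,uv); return o+r*(z-o[2])/r[2]
        ~~~^^^^^^^^
  File "h.py", line 8, in ray
    return np.array(m["origin"],float),np.array(m["rotation"])@np.r_[s,1]
                                       ~~~~~~~~~~~~~~~~~~~~~~~^~~~~~~~~~~
ValueError: matmul: Input operand 1 has a mismatch in its core dimension 0, with gufunc signature (n?,k),(k,m?)->(n?,m?) (size 3 is different from 4)
```

Rotation is a quaternion [w,x,y,z].

```bash
sed -i 's/np.array(m\["rotation"\])/R(m["rotation"])/; s/^import numpy.*/&\nfrom scipy.spatial.transform import Rotation\ndef R(q): return Rotation.from_quat(np.roll(q,-1)).as_matrix()/' h.py
python3 - <<'E'
from h import *
for c in("top","scene"):
    snap(c,c+"0.png"); m=camera_model(c); print(c,m["origin"],R(m["rotation"])[:,2])
    for n,z in [("lever",0),("lever_head",15),("lever_arm",7),("lever_tip",7),("square_head",110),("gauge",140),("cock",0)]:
        for d in spot_point(c,n)[:4]: print(n,np.round(d["xy"],1),round(d["confidence"],2),at(c,d["xy"],z).round(1))
print(sense())
E
```

```text
top [ 363.30822763   74.53881523 1111.04979871] [ 0.14888645  0.01680759 -0.98871145]
lever [290.2 281.3] 0.96 [288.1 180.4   0. ]
lever [269.6 218.6] 0.88 [467.9 243.2   0. ]
lever_head [293.6 288.2] 0.86 [270.1 169.2  15. ]
lever_head [269.9 219.1] 0.66 [465. 240.  15.]
lever_arm [243.9 188.8] 0.96 [555.6 319.9   7. ]
lever_arm [241.4 274.6] 0.85 [307.2 319.4   7. ]
lever_arm [268.9 220.6] 0.41 [461.4 244.1   7. ]
lever_tip [234.5 185.1] 0.8 [566.8 348.1   7. ]
lever_tip [224.  274.3] 0.62 [308.1 369.2   7. ]
square_head [416.1 262. ] 0.67 [ 344.8 -154.7  110. ]
square_head [419.9 188.6] 0.52 [ 536.8 -172.   110. ]
square_head [194.  171.9] 0.44 [584.3 433.2 110. ]
gauge [468.9 199.8] 0.78 [ 502.2 -287.7  140. ]
cock [412.1 194. ] 0.81 [ 539.9 -175.7    0. ]
cock [417.8 259.1] 0.7 [ 350.9 -185.     0. ]
cock [369.6 133.5] 0.61 [725.2 -54.5   0. ]
scene [1442.84675167 -800.79970439  952.16404356] [-0.60490117  0.57036878 -0.55567439]
lever [295.2 193.6] 0.63 [279.8 175.4   0. ]
lever [340.7 206.8] 0.58 [453.9 241.2   0. ]
lever_head [294.8 187.9] 0.95 [266.6 184.8  15. ]
lever_head 
[... 519 characters left out ...]
317e+00,  3.58762360e-01,  1.51038620e+00,  2.74832555e-05,
        1.27250567e+00, -1.15119385e-01]), 'joint_velocities': array([ 9.99357790e-04,  1.62109602e-03, -1.20019684e-03, -1.40246713e-03,
       -1.60993135e-03,  3.03202780e-05]), 'effort': array([-5.45210059e-04, -5.27574921e+01, -2.79052931e+01, -4.17662077e-04,
        1.62423177e-03, -3.02078354e-05]), 'tool_pos': array([ 236.29281824, -551.4887976 ,  239.29447319]), 'orientation': array([-3.18155585e-05,  9.79586500e-01,  2.01023103e-01,  1.04007168e-05]), 'force': array([-0.14173595, -0.37684096, -0.04615671]), 'ft_torque': array([ 0.02158031,  0.03717166, -0.09472376]), 'grasp_force': 0.0, 'gripper_width': 85.27644869422873}
```

View pics/top0.png

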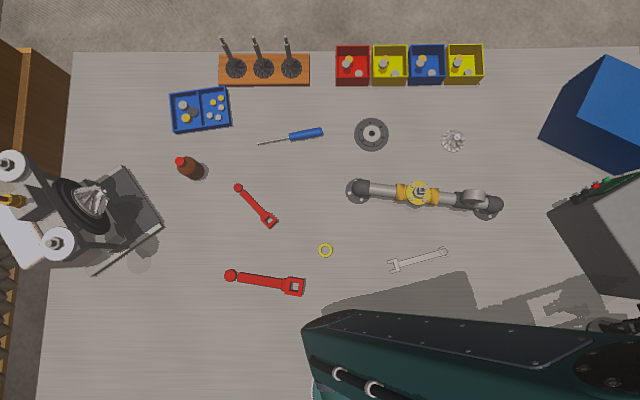

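View pics/scene0.png

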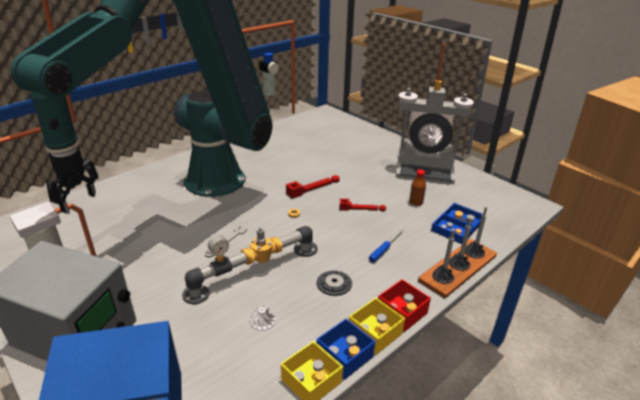

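The top picture shows the smaller lever, head near (270,219) and tip near (237,187). The larger one is at (230–305, 270–297). The cock is at (419,191) and the gauge at (473,197), so downstream runs left, which is +y. Next I'll measure both more closely.

```bash
python3 - <<'E'
from h import *
im=[]
a=read_camera("top")[:,:,::-1]; im.append(cv2.resize(a[165:215,390:450],None,fx=6.5,fy=6.5,interpolation=cv2.INTER_CUBIC)); im.append(cv2.resize(a[180:230,225:285],None,fx=6.5,fy=6.5,interpolation=cv2.INTER_CUBIC))
cv2.imwrite("pics/crop1.png",np.hstack(im))
b=read_camera("scene")[:,:,::-1]
cv2.imwrite("pics/crop2.png",np.hstack([cv2.resize(b[220:280,230:290],None,fx=6.5,fy=6.5,interpolation=cv2.INTER_CUBIC),cv2.resize(b[180:240,330:390],None,fx=6.5,fy=6.5,interpolation=cv2.INTER_CUBIC)]))
for c,img,bx in(("top",a,(225,180,285,230)),("scene",b,(330,190,392,220))):
    hsv=cv2.cvtColor(np.ascontiguousarray(img),cv2.COLOR_BGR2HSV); m=((hsv[:,:,0]<8)|(hsv[:,:,0]>172))&(hsv[:,:,1]>140)
    k=np.zeros_like(m);k[bx[1]:bx[3],bx[0]:bx[2]]=1;m&=k
    ys,xs=np.nonzero(m);P=np.array([at(c,(x,y),10)[:2] for x,y in zip(xs,ys)])
    r=cv2.minAreaRect(P.astype(np.float32)); print(c,len(P),P.mean(0).round(1),r)
    v=np.linalg.svd(P-P.mean(0))[2][0]; v*=np.sign(v[1]); print(np.degrees(np.arctan2(v[1],v[0])), ((P-P.mean(0))@v).min(),((P-P.mean(0))@v).max())
for n in("flange","gauge","square_head","cock","lever"):
    for c in("top","scene"):
        try:
            for d in regions_of(c,n)[:3]: print(c,n,round(d["confidence"],2),np.round(d["box"],1))
        except Exception as e: print(e)
E
```

```text
top 374 [505.1 284.8] ((509.5592346191406, 290.9405212402344), (162.49331665039062, 32.61811447143555), 45.610416412353516)
44.13737077200948 -74.0756591300494 88.67304049715322
scene 249 [497.1 280.4] ((503.6531677246094, 299.7995300292969), (160.54888916015625, 66.17662811279297), 46.60886001586914)
38.272343640499614 -65.51019539947984 98.59073345450304
it knows: backplate, bearing, cock, comp_wheel, gauge, lever, lever_arm, lever_head, lever_tip, oil_bottle, plug, screwdriver, spanner, square_head
it knows: backplate, bearing, cock, comp_wheel, gauge, lever, lever_arm, lever_head, lever_tip, oil_bottle, plug, screwdriver, spanner, square_head
top gauge 0.68 [344.3 180.5 503.8 219.4]
top gauge 0.3 [233.2 183.6 275.  226.5]
top gauge 0.2 [254.  127.9 324.3 148.5]
scene gauge 0.97 [182.6 226.4 315.2 303.1]
top square_head 0.56 [413.5 185.7 423.6 200.3]
scene square_head 0.74 [203.8 225.5 247.6 259.1]
scene square_head 0.61 [340.4 197.7 384.6 209.2]
scene square_head 0.48 [255.1 229.3 266.7 242.1]
top cock 0.65 [343.5 177.6 502.2 218.8]
scene cock 0.85 [183.7 222.8 317.1 304.9]
top lever 0.84 [233.8 182.6 277.8 226.2]
top lever 0.84 [223.7 269.  305.3 297.1]
scene lever 0.85 [337.  199.2 386.6 212.2]
scene lever 0.65 [286.4 174.1 340.3 197.5]
scene lever 0.28 [410.8 171.9 425.1 205.8]
```

View pics/crop1.png

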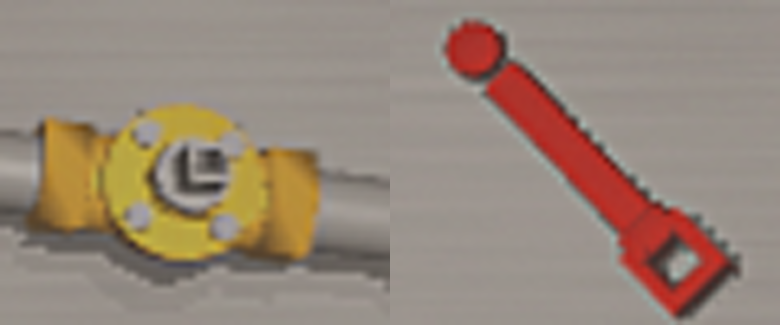

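View pics/crop2.png

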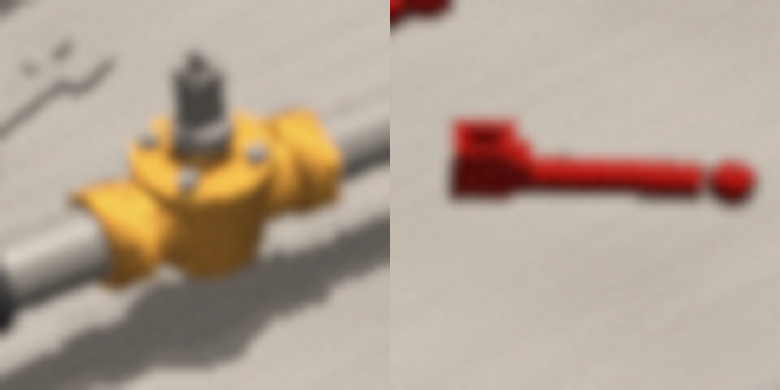

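The crops show the smaller lever's hole at about top pixel (269,219) and its tip at (238,187). The cock's shoulder is at about (419,191), and its square stands nearly along the image axes. I'll fit simple 3D models to get subpixel poses.

```bash
cat > fit.py <<'E'
from h import *
from scipy.optimize import minimize
SS=8
def prism(poly,z0,z1,x,y,t):
    """faces (list of 3d polys) of a prism: top last"""
    c,s=np.cos(t),np.sin(t); P=np.asarray(poly,float)@np.array([[c,s],[-s,c]])+[x,y]
    f=lambda z:np.c_[P,np.full(len(P),z)]
    lo,hi=f(z0),f(z1); n=len(P)
    return [np.array([lo[i],lo[(i+1)%n],hi[(i+1)%n],hi[i]]) for i in range(n)],hi
def circ(r,n=24,cx=0): a=np.arange(n)*2*np.pi/n; return np.c_[cx+r*np.cos(a),r*np.sin(a)]
def rect(x0,x1,y0,y1): return [[x0,y0],[x1,y0],[x1,y1],[x0,y1]]
class Fit:
    def __init__(s,cam,img,box): s.cam,s.box=cam,box; s.I=img[box[1]:box[3],box[0]:box[2]].astype(float); s.o=np.array(camera_model(cam)["origin"])
    def draw(s,lab,poly,l):
        uv=np.array([proj(s.cam,p) for p in poly]); uv=(uv+.5-np.array(s.box[:2]))*SS-.5
        cv2.fillPoly(lab,[np.round(uv*16).astype(np.int32)],l,shift=4)
    def sides(s,lab,faces,l):
        for i,f in enumerate(faces):
            n=np.cross(f[1]-f[0],f[3]-f[0])
            if n@(s.o-f.mean(0))>0: s.draw(lab,f,l if np.isscalar(l) else l[i])
    def cost(s,lab,nl,full=False):
        h,w=s.I.shape[:2]; A=np.stack([cv2.resize((lab==k).astype(np.float32),(w,h),interpolation=cv2.INTER_AREA) for k in range(nl)],-1)
        W=A[:,:,:].reshape(-1,nl); m=(lab[::SS,::SS]!=255).ravel(); W=W[m]; Y=s.I.reshape(-1,3)[m]
        c,*_=np.linalg.lstsq(W,Y,rcond=None); return np.abs(W@c-Y).mean() if not full else (np.abs(W@c-Y).mean(),c)
def new(F): h,w=F.I.shape[:2]; return np.zeros((h*SS,w*SS),np.uint8)
def lever(F,p,z=0):
    x,y,t=p; lab=new(F)
    for poly,h in((rect(14,140,-10,10),14),(circ(13,24,137),14),(rect(-17,17,-17,17),30)):
        sd,tp=prism(poly,z,z+h,x,y,t); F.sides(lab,sd,2); F.draw(lab,tp,1)
    c,s=np.cos(t),np.sin(t)
    sd,tp=prism(rect(-8.6,8.6,-8.6,8.6),z,z+30,x,y,t); F.draw(lab,tp,2)
    k=np.zeros_like(lab);k2=np.zeros_like(lab);F.draw(k,tp,1);F.draw(k2,prism(rect(-8.6,8.6,-8.6,8.6),z,z,x,y,t)[1],1);lab[(k&k2)>0]=0
    return F.cost(lab,3)
def square(F,p,full=False):
    x,y,t=p; lab=np.full_like(new(F),255)
    F.draw(lab,prism(circ(29),100,100,x,y,0)[1],0)
    sd,tp=prism(circ(15),101,110,x,y,0); F.sides(lab,sd,1); F.draw(lab,tp,2)
    sd,tp=prism(rect(-8,8,-8,8),110,138,x,y,t); F.sides(lab,sd,[3,4,5,6]); 
    q=rect(-8,8,-8,8);r=rect(-4.5,4.5,-4.5,4.5);b=prism(q,138,138,x,y,t)[1];u=prism(r,143,143,x,y,t)[1]
    F.sides(lab,[np.array([b[i],b[(i+1)%4],u[(i+1)%4],u[i]]) for i in range(4)],[7,8,9,10]); F.draw(lab,u,11)
    F.draw(lab,prism(rect(-4.5,4.5,-1,1),143,143,x,y,t)[1],12)
    return F.cost(lab,13,full)
def best(f,starts,d):
    r=min((minimize(f,s,method="Nelder-Mead",options=dict(initial_simplex=np.array([s]+[np.array(s)+np.eye(3)[i]*d[i] for i in range(3)]),xatol=.02,fatol=1e-3,maxiter=150)) for s in starts),key=lambda r:r.fun); return r.x,r.fun
E
cat > m1.py <<'E'
from fit import *
a=read_camera("top");b=read_camera("scene")
for c,i,bx in(("top",a,(225,178,287,234)),("scene",b,(330,190,395,222))):
    F=Fit(c,i,bx); r=best(lambda p:lever(F,p),[(462,241,.79),(460,238,.85)],(4,4,.08)); print(c,"lever",r[0].round(2),r[1].round(2))
for c,i,bx in(("top",a,(400,172,440,210)),("scene",b,(235,220,285,270))):
    F=Fit(c,i,bx)
    for t in(-.2,0,.15): r=best(lambda p:square(F,p),[(538,-175,t)],(4,4,.1)); print(c,"square",r[0].round(2),r[1].round(2))
E
time python3 m1.py
```

```text
Traceback (most recent call last):
  File "m1.py", line 4, in <module>
    F=Fit(c,i,bx); r=best(lambda p:lever(F,p),[(462,241,.79),(460,238,.85)],(4,4,.08)); print(c,"lever",r[0].round(2),r[1].round(2))
                     ~~~~^^^^^^^^^^^^^^^^^^^^^^^^^^^^^^^^^^^^^^^^^^^^^^^^^^^^^^^^^^^^^
  File "fit.py", line 44, in best
    r=min((minimize(f,s,method="Nelder-Mead",options=dict(initial_simplex=np.array([s]+[np.array(s)+np.eye(3)[i]*d[i] for i in range(3)]),xatol=.02,fatol=1e-3,maxiter=150)) for s in starts),key=lambda r:r.fun); return r.x,r.fun
  File "fit.py", line 44, in <genexpr>
    r=min((minimize(f,s,method="Nelder-Mead",options=dict(initial_simplex=np.array([s]+[np.array(s)+np.eye(3)[i]*d[i] for i in range(3)]),xatol=.02,fatol=1e-3,maxiter=150)) for s in starts),key=lambda r:r.fun); return r.x,r.fun
           ~~~~~~~~^^^^^^^^^^^^^^^^^^^^^^^^^^^^^^^^^^^^^^^^^^^^^^^^^^^^^^^^^^^^^^^^^^^^^^^^^^^^^^^^^^^^^^^^^^^^^^^^^^^^^^^^^^^^^^^^^^^^^^^^^^^^^^^^^^^^^^^^^^^^^^^^^^^^^^^^^
  File "m1.py", line 4, in <lambda>
    F=Fit(c,i,bx); r=best(lambda p:lever(F,p),[(462,241,.79),(460,238,.85)],(4,4,.08)); print(c,"lever",r[0].round(2),r[1].round(2))
                                   ~~~~~^^^^^
  File "fit.py", line 29, in lever
    sd,tp=prism(poly,z,z+h,x,y,t); F.sides(lab,sd,2); F.draw(lab,tp,1)
                                                      ~~~~~~^^^^^^^^^^
  File "fit.py", line 15, in draw
    uv=np.array([proj(s.cam,p) for p in poly]); uv=(uv+.5-np.array(s.box[:2]))*SS-.5
                 ~~~~^^^^^^^^^
  File "h.py", line 14, in proj
    m=camera_model(cam);K=np.array(m["K"])
ValueError: time passes only in moves, steps and waits

real	0m2.526s
user	0m1.413s
sys	0m0.084s
```

```bash
sed -i 's/camera_model(cam)/CM(cam)/' h.py; sed -i 's/camera_model(cam)/CM(cam)/' fit.py; cat > x <<'E'
import functools, bench
@functools.cache
def CM(c): return bench.camera_model(c)
E
sed -i '/^import numpy/r x' h.py; time python3 m1.py
```

```text
top lever [462.14 242.16   0.78] 3.63
scene lever [464.29 246.26   0.78] 6.52
top square [ 5.4612e+02 -1.6888e+02 -2.6000e-01] 25.06
top square [ 5.4944e+02 -1.7048e+02 -9.0000e-02] 25.31
top square [ 5.6556e+02 -1.7483e+02  8.0000e-02] 15.0
scene square [ 5.4669e+02 -1.8010e+02 -3.3000e-01] 17.7
scene square [ 5.4804e+02 -1.7901e+02 -8.0000e-02] 19.45
scene square [ 5.4800e+02 -1.7908e+02  2.7000e-01] 19.55
real	0m4.446s
user	0m3.755s
sys	0m0.050s
```

```bash
cat > m2.py <<'E'
from fit import *
a=read_camera("top");b=read_camera("scene")
def sq2(F,p,win):
    x,y,t=p; lab=new(F)
    sd,tp=prism(circ(15),101,110,x,y,0); F.sides(lab,sd,1); F.draw(lab,tp,2)
    sd,tp=prism(rect(-8,8,-8,8),110,138,x,y,t); F.sides(lab,sd,[3,4,5,6])
    q=rect(-8,8,-8,8);r=rect(-4.5,4.5,-4.5,4.5);b=prism(q,138,138,x,y,t)[1];u=prism(r,143,143,x,y,t)[1]
    F.sides(lab,[np.array([b[i],b[(i+1)%4],u[(i+1)%4],u[i]]) for i in range(4)],7); F.draw(lab,u,7)
    F.draw(lab,prism(rect(-4.5,4.5,-1.5,1.5),143,143,x,y,t)[1],8)
    lab[np.kron(win,np.ones((SS,SS)))==0]=255
    return F.cost(lab,9)
out=[]
for c,i,bx,ctr,rad in(("top",a,(404,176,434,206),(419.5,190.5),8),("scene",b,(245,222,275,252),(260.5,237),8.5)):
    F=Fit(c,i,bx); yy,xx=np.mgrid[bx[1]:bx[3],bx[0]:bx[2]]; win=(np.hypot(xx-ctr[0],yy-ctr[1])<rad)*1
    for t in(-.25,-.1,.05,.2): r=best(lambda p:sq2(F,p,win),[(540,-174,t),(535,-177,t)],(4,4,.1)); print(c,t,r[0].round(2),r[1].round(2))
    Z=13; v=cv2.resize(np.ascontiguousarray(i[bx[1]:bx[3],bx[0]:bx[2],::-1]),None,fx=Z,fy=Z,interpolation=cv2.INTER_NEAREST); out.append(v.copy())
    if c=="top":
        hsv=cv2.cvtColor(np.ascontiguousarray(i),cv2.COLOR_RGB2HSV); print("bolts",at("top",(418.15,192.1),101))
cv2.imwrite("pics/sq.png",np.hstack(out))
E
python3 m2.py
```

```text
top -0.25 [ 5.4004e+02 -1.7736e+02 -2.8000e-01] 28.69
top -0.1 [ 5.3419e+02 -1.7594e+02  6.0000e-02] 27.4
top 0.05 [ 5.2952e+02 -1.7014e+02 -6.0000e-02] 14.3
top 0.2 [ 5.2959e+02 -1.6999e+02  3.0000e-02] 14.2
bolts [ 528.92194326 -169.19264688  101.        ]
scene -0.25 [ 5.3799e+02 -1.7276e+02 -1.2000e-01] 17.4
scene -0.1 [ 5.3773e+02 -1.7284e+02 -1.5000e-01] 17.53
scene 0.05 [ 5.3788e+02 -1.7294e+02 -1.6000e-01] 17.47
scene 0.2 [ 5.3796e+02 -1.7278e+02  6.0000e-02] 17.68
```

View pics/sq.png

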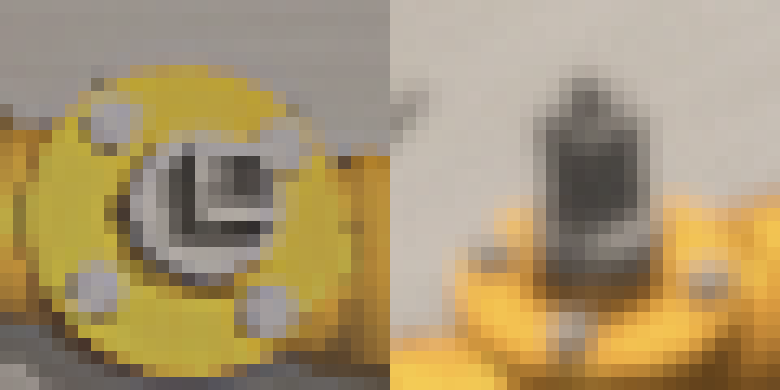

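```bash
python3 - <<'E'
from h import *
print(proj("scene",(529.5,-170,143)),proj("scene",(529.5,-170,110)),proj("scene",(535,-172,143)),"top: ",proj("top",(529.5,-170,143)),proj("top",(529.5,-170,110)),at("top",(422.2,189.2),143))
# scene cover circle + bolts: three bolts pixels (scene), z 101
for u in((97,254),(181,328),(317,280)): print(at("scene",(245+u[0]/13-.5,222+u[1]/13-.5),103).round(1))
for u in((110,127),(279,143),(95,286),(267,311)): print(at("top",(404+u[0]/13-.5,176+u[1]/13-.5),103).round(1))
E
```

```text
[258.79481733 228.60401789] [259.37083668 237.8665636 ] [259.3929215  229.74834672] top:  [422.33301691 189.21700287] [419.25161152 191.33251873] [ 529.54532251 -169.66290302  143.        ]
[ 520.  -189.8  103. ]
[ 553.3 -191.6  103. ]
[ 559.2 -158.9  103. ]
[ 547.2 -152.9  103. ]
[ 543.7 -187.4  103. ]
[ 514.1 -148.7  103. ]
[ 508.8 -183.5  103. ]
```

arm_command --increments '[0, 45, 40, 0, 0.1, 0, 90, 80, 0, 0.2, 0, 135, 120, 0, 0.3, 0, 170, 170, 0, 0.375, 0, 190, 225, 0, 0.375]'

```text
time: 2.33
tool_pos: [428.1, -325.3, 239.4]
orientation: [0.001, 0.925, 0.381, 0.0]
force: [0.4, -0.0, 0.1]
gripper_width: 85.5
grasp_force: 0.0
```

arm_command --increments '[0, 20, 55, 0, 0, 0, 25, 115, 0, 0, 0, 30, 175, 0, 0, 0, 33, 235, 0, 0, 0, 36, 295, 0, 0]'

```text
time: 2.95
tool_pos: [462.4, -29.7, 239.6]
orientation: [0.0, 0.925, 0.38, 0.0]
force: [1.0, 1.0, -0.1]
gripper_width: 85.4
grasp_force: 0.0
```

arm_command --increments '[0, 0, 60, 0, 0, 0, 0, 120, 0, 0, 0, 0, 180, 0, 0, 0, 0, 240, 0, 0, 0, 0, 273, 0, 0]'

```text
time: 3.58
tool_pos: [462.0, 244.4, 239.5]
orientation: [-0.0, 0.925, 0.381, 0.0]
force: [0.9, -0.4, 0.5]
gripper_width: 85.3
grasp_force: 0.0
```

arm_command --increments '[0, 0, 0, -60, 0, 0, 0, 0, -120, 0, 0, 0, 0, -160, 0, 0, 0, 0, -170, 0, 0, 0, 0, -170, 0]'

```text
time: 4.2
tool_pos: [462.6, 241.6, 69.5]
orientation: [-0.0, 0.925, 0.38, -0.0]
force: [-0.6, -0.7, -0.1]
gripper_width: 85.7
grasp_force: 0.0
```

```bash
python3 - <<'E'
from h import *
a=read_camera("top")[:,:,::-1];b=read_camera("scene")[:,:,::-1]
f=lambda i,x,y,w:cv2.resize(i[y:y+w,x:x+w],(395,395),interpolation=cv2.INTER_CUBIC)
cv2.imwrite("pics/g.png",np.hstack([f(a,220,170,70),f(b,320,165,70)]))
s=sense();print(s["tool_pos"],s["orientation"])
# camera image axes in world near the cock, pipe ends
o=at("top",(419,190),110);u=at("top",(419,200),110)-o;w=at("top",(429,190),110)-o;print(np.degrees(np.arctan2(-u[1],-u[0])),np.degrees(np.arctan2(w[1],w[0])))
E
```

```text
[463.74582251 242.02033563  70.85426516] [2.71924879e-06 9.24956299e-01 3.80070575e-01 1.48434920e-03]
-2.1872771850427006 -90.17687534409755
```

View pics/g.png

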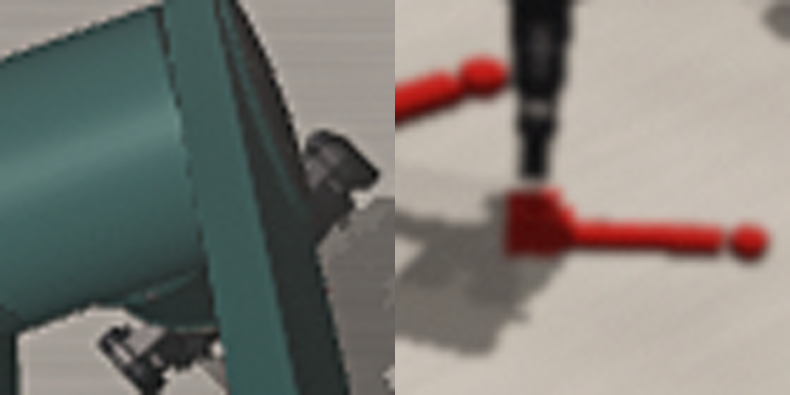

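arm_command --increments '[0, -1, 0, -40, 0, 0, -1, 0, -58, 0, 0, -1, 0, -58, 0, 120, -1, 0, -58, 0, 150, -1, 0, -58, 0]' --newtons 60

```text
time: 4.92
tool_pos: [462.5, 241.9, 12.6]
orientation: [0.0, 0.925, 0.38, 0.001]
force: [-0.0, -0.3, 0.1]
gripper_width: 51.5
grasp_force: 0.0
```

arm_command --increments '[255, 0, 0, 0, 0, 255, 0, 0, 0, 0, 255, 0, 0, 0, 0, 255, 0, 0, 0, 0]' --newtons 60

```text
time: 5.42
tool_pos: [462.0, 241.8, 12.4]
orientation: [-0.0, 0.925, 0.38, 0.001]
force: [-1.6, -1.0, 7.6]
gripper_width: 32.9
grasp_force: 59.8
```

arm_command --increments '[255, 0, 0, 30, 0, 255, 0, 0, 85, 0, 255, 0, 0, 140, 0, 255, 0, 0, 190, 0, 255, 0, 0, 200, 0]' --newtons 80

```text
time: 6.05
tool_pos: [462.9, 242.1, 214.7]
orientation: [0.0, 0.925, 0.38, 0.003]
force: [-0.4, -0.5, -2.8]
gripper_width: 32.7
grasp_force: 81.3
```

arm_command --increments '[255, 5, -45, 0, -0.1, 255, 12, -95, 0, -0.25, 255, 20, -150, 0, -0.4, 255, 28, -205, 0, -0.55, 255, 36, -260, 0, -0.7]'

```text
time: 6.68
tool_pos: [495.8, -19.9, 209.5]
orientation: [-0.0, 0.999, 0.037, -0.002]
force: [0.6, 0.1, -3.8]
gripper_width: 32.4
grasp_force: 81.1
```

arm_command --increments '[255, 10, -50, 0, -0.1, 255, 20, -100, 0, -0.1, 255, 28, -135, 0, -0.1, 255, 31, -151, 0, -0.1, 255, 31, -151, 0, -0.1]'

```text
time: 7.3
tool_pos: [527.5, -169.5, 210.0]
orientation: [-0.001, 1.0, -0.011, -0.001]
force: [-0.7, -0.1, -3.6]
gripper_width: 32.6
grasp_force: 81.3
```

```bash
python3 - <<'E'
from fit import *
a=read_camera("top");b=read_camera("scene");s=sense();p=s["tool_pos"];print(p,s["orientation"],s["gripper_width"])
P=lambda c,x,y:proj(c,(x,y,p[2]+2)).round(1)
print(P("scene",p[0],p[1]),P("scene",p[0]+150,p[1]),P("top",p[0]+150,p[1]))
u=[int(v) for v in proj("scene",p)]
v=[int(v) for v in proj("top",(530,-170,110))]
f=lambda i,x,y,w:cv2.resize(i[y:y+w,x:x+w,::-1],(395,395),interpolation=cv2.INTER_CUBIC)
print(u,v)
cv2.imwrite("pics/h.png",np.hstack([f(a,v[0]-40,v[1]-50,80),f(b,u[0]-35,u[1]-30,80)]))
E
```

```text
[ 527.27241872 -167.95117282  210.41614299] [-8.99380628e-04  9.99950166e-01 -9.88831353e-03 -1.03776229e-03] 32.56264813810521
[257.7 207.7] [292.6 232.2] [426.2 124.7]
[257, 208] [419, 191]
```

View pics/h.png

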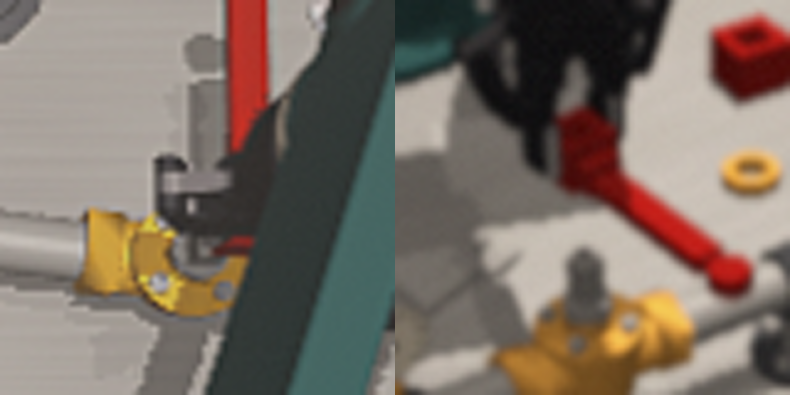

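```bash
cat > m3.py <<'E'
from fit import *
def redness(i): i=i.astype(float); r=np.clip(i[:,:,0]-i[:,:,1:].max(2),0,60); return np.stack([r]*3,-1)
def lev(F,p,z,dz=0):
    x,y,t=p; lab=new(F)
    for poly,h in((rect(14,140,-10,10),14),(circ(13,24,137),14),(rect(-17,17,-17,17),30)):
        sd,tp=prism(poly,z,z+h,x,y,t); F.sides(lab,sd,1); F.draw(lab,tp,1)
    return F.cost(lab,2)
if __name__=="__main__":
    b=redness(read_camera("scene"));a=redness(read_camera("top"))
    print((b[205:240,265:300,0]>40).sum(),(a[120:170,415:440,0]>40).sum())
    F=Fit("scene",b,(266,210,302,242))
    for z in(196,200,204):
        r=best(lambda p:lev(F,p,z),[(529,-170,0),(529,-170,-.06)],(4,4,.06)); print("scene",z,r[0].round(2),r[1].round(2))
    s=sense(); print(s["tool_pos"],s["joints"])
E
python3 m3.py
```

```text
376 340
scene 196 [ 5.2443e+02 -1.6395e+02 -2.0000e-02] 10.13
scene 200 [ 5.2802e+02 -1.6818e+02 -1.0000e-02] 10.24
scene 204 [ 5.3247e+02 -1.7155e+02 -1.0000e-02] 10.26
[ 527.63784185 -167.86932362  210.93547647] [-4.33140949e-01  3.21418055e-01  1.64509687e+00  5.79793022e-04
  1.17651789e+00  1.15638834e+00]
```

The scene picture shows the lever held level above the cock, its arm pointing away from the robot. Fitting it gives (528,-168), which agrees with the TCP. I'll descend gently and use the taper and the force readings to centre it.

arm_command --increments '[255, 2, -1, -30, 0, 255, 2, -1, -48, 0, 255, 2, -1, -52, 0, 255, 2, -1, -52, 0]'

```text
time: 8.0
tool_pos: [530.4, -169.9, 159.6]
orientation: [-0.0, 1.0, -0.01, 0.0]
force: [0.3, 0.5, -3.4]
gripper_width: 33.0
grasp_force: 81.2
```

arm_command --increments '[255, 0, 0, -2, 0, 255, 0, 0, -4, 0, 255, 0, 0, -4, 0]'

```text
time: 8.38
tool_pos: [530.3, -170.5, 155.4]
orientation: [0.0, 1.0, -0.01, 0.0]
force: [0.7, -0.3, -3.3]
gripper_width: 32.6
grasp_force: 81.2
```

arm_command --increments '[255, 0, 0, -2, 0, 255, 0, 0, -3, 0, 255, 0, 0, -3, 0]'

```text
time: 8.75
tool_pos: [530.2, -170.5, 152.1]
orientation: [-0.0, 1.0, -0.01, -0.0]
force: [0.0, 0.7, -3.7]
gripper_width: 32.7
grasp_force: 81.2
```

arm_command --increments '[255, 0, 0, -1, 0, 255, 0, 0, -2, 0, 255, 0, 0, -2, 0]'

```text
time: 9.12
tool_pos: [530.0, -170.4, 150.7]
orientation: [-0.0, 1.0, -0.01, -0.0]
force: [-2.8, 0.6, 4.2]
gripper_width: 32.5
grasp_force: 82.4
```

arm_command --increments '[255, -1, 0, 0, 0, 255, -1.5, 0, 0, 0, 255, -1.5, 0, -1, 0, 255, -1.5, 0, -2, 0]'

```text
time: 9.62
tool_pos: [529.1, -170.1, 148.8]
orientation: [-0.0, 1.0, -0.01, 0.0]
force: [0.2, 3.1, -1.1]
gripper_width: 32.7
grasp_force: 81.2
```

arm_command --increments '[255, 0, 0.8, 0, 0, 255, 0, 1, -1, 0, 255, 0, 1, -2, 0, 255, 0, 1, -2, 0]'

```text
time: 10.12
tool_pos: [528.6, -169.6, 145.9]
orientation: [-0.0, 1.0, -0.01, -0.0]
force: [-0.7, 0.2, -3.0]
gripper_width: 32.7
grasp_force: 81.2
```

arm_command --increments '[255, 0, 0, -2, 0, 255, 0, 0, -4, 0, 255, 0, 0, -6, 0, 255, 0, 0, -6, 0]'

```text
time: 10.62
tool_pos: [528.6, -169.4, 140.0]
orientation: [-0.0, 1.0, -0.01, -0.0]
force: [-0.4, -0.9, -3.2]
gripper_width: 32.7
grasp_force: 81.2
```

```bash
python3 -c "
from bench import *
s=sense();print(s['force'],s['ft_torque'],s['tool_pos'])"
```

```text
[-0.40369927 -0.88481859 -3.1749539 ] [0.01438831 0.14980033 0.00887508] [ 528.63390883 -169.43590736  140.03159548]
```

Sliding freely on the square, so I'll keep going down to the shoulder (TCP about 122–123).

arm_command --increments '[255, 0, 0, -3, 0, 255, 0, 0, -6, 0, 255, 0, 0, -9, 0, 255, 0, 0, -12, 0, 255, 0, 0, -14, 0]'

```text
time: 11.25
tool_pos: [528.7, -169.5, 126.0]
orientation: [-0.0, 1.0, -0.01, -0.0]
force: [-1.2, -0.0, -4.1]
gripper_width: 32.2
grasp_force: 81.2
```

arm_command --increments '[255, 0, 0, -1, 0, 255, 0, 0, -2, 0, 255, 0, 0, -2, 0]'

```text
time: 11.62
tool_pos: [528.8, -169.5, 124.2]
orientation: [-0.0, 1.0, -0.01, 0.0]
force: [-0.2, -0.3, -3.0]
gripper_width: 32.8
grasp_force: 81.2
```

arm_command --increments '[255, 0, 0, -1, 0, 255, 0, 0, -2, 0, 255, 0, 0, -2, 0]'

```text
time: 12.0
tool_pos: [528.8, -169.5, 122.5]
orientation: [-0.0, 1.0, -0.01, 0.0]
force: [-0.9, 0.4, -0.6]
gripper_width: 32.6
grasp_force: 81.8
```

arm_command --increments '[255, 0, 0, -1, 0, 255, 0, 0, -1, 0]'

```text
time: 12.25
tool_pos: [528.8, -169.5, 122.4]
orientation: [0.0, 1.0, -0.01, 0.0]
force: [-3.8, 1.9, 8.6]
gripper_width: 32.5
grasp_force: 83.0
```

arm_command --increments '[200, 0, 0, 0, 0, 120, 0, 0, 0, 0, 40, 0, 0, 0, 0, 0, 0, 0, 0, 0, 0, 0, 0, 0, 0]'

```text
time: 12.88
tool_pos: [528.9, -169.5, 121.2]
orientation: [-0.0, 1.0, -0.01, 0.0]
force: [-0.4, -0.9, -0.3]
gripper_width: 85.8
grasp_force: 0.0
```

arm_command --increments '[0, 0, 0, 0, 0, 0, 0, 0, 20, 0, 0, 0, 0, 60, 0, 0, 0, 0, 70, 0]'

```text
time: 13.38
tool_pos: [530.3, -170.2, 193.6]
orientation: [0.001, 1.0, -0.01, 0.002]
force: [0.4, -1.2, -0.2]
gripper_width: 85.6
grasp_force: 0.0
```

```bash
cat > m4.py <<'E'
from m3 import *
import sys
b0=read_camera("scene");a0=read_camera("top"); b=redness(b0);a=redness(a0)
F=Fit("scene",b,(240,215,310,270))
r=best(lambda p:lev(F,p,110),[(530,-169,0),(529,-170,.8),(529,-170,1.4)],(4,4,.1)); print("scene",r[0].round(2),r[1].round(2))
F=Fit("top",a,(345,120,440,215))
r=best(lambda p:lev(F,p,110),[(530,-169,0),(529,-170,.8),(529,-170,1.4)],(4,4,.1)); print("top",r[0].round(2),r[1].round(2))
f=lambda i,x,y,w:cv2.resize(i[y:y+w,x:x+w,::-1],(395,395),interpolation=cv2.INTER_CUBIC)
cv2.imwrite("pics/%s.png"%sys.argv[1],np.hstack([f(a0,360,120,100),f(b0,220,190,90)]))
print(sense()["tool_pos"],sense()["force"])
E
python3 m4.py home
```

```text
scene [ 5.3259e+02 -1.6732e+02 -1.0000e-02] 8.73
top [ 5.2661e+02 -1.6780e+02 -3.0000e-02] 4.23
[ 529.5121565  -169.79678042  192.29619526] [-0.47997495  0.47670194 -0.22905922]
```

View pics/home.png

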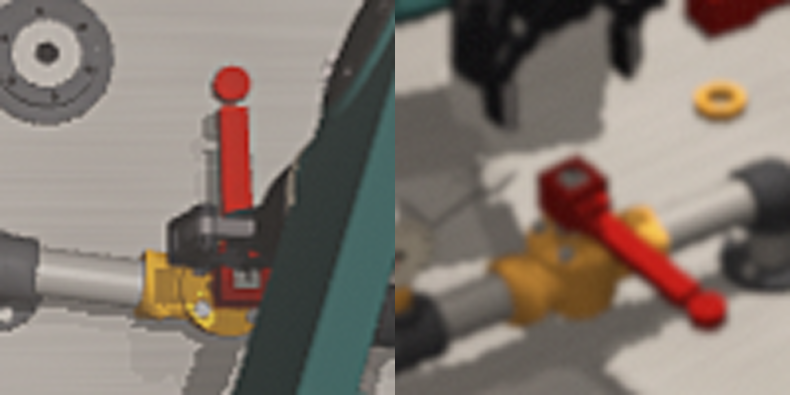

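Top and scene both show the lever home on the square, arm at yaw about -0.02, with the gripper clear above it. Next I'll close the fingers, go to the gauge side of the arm and push it round.

arm_command --increments '[255, 50, -20, 0, 0, 255, 100, -45, 0, 0, 255, 110, -47, 0, 0, 255, 110, -47, -30, 0, 255, 110, -47, -71, 0]' --newtons 30

```text
time: 14.1
tool_pos: [638.4, -216.1, 119.0]
orientation: [-0.0, 1.0, -0.01, -0.0]
force: [0.2, -0.7, -0.6]
gripper_width: 0.0
grasp_force: 0.0
```

arm_command --increments '[255, 0, 8, 0, 0, 255, 0, 14, 0, 0, 255, 0, 17, 0, 0, 255, 0, 17, 0, 0]'

```text
time: 14.6
tool_pos: [639.7, -199.4, 121.9]
orientation: [0.0, 1.0, -0.01, 0.001]
force: [-1.1, -0.1, 0.0]
gripper_width: -0.1
grasp_force: 0.0
```

arm_command --increments '[255, 1.4, 10.6, 0, 0.08, 255, 2.6, 19.6, 0, 0.16, 255, 3, 28.6, 0, 0.24, 255, 2.8, 37.7, 0, 0.32, 255, 1.8, 46.7, 0, 0.4]'

```text
time: 15.22
tool_pos: [641.9, -155.2, 122.2]
orientation: [0.002, 0.982, 0.19, 0.001]
force: [-0.5, -6.3, 2.7]
gripper_width: 0.1
grasp_force: 3.2
```

```bash
python3 - <<'E'
import numpy as np
p=lambda f:np.array([110*np.cos(f)+26*np.sin(f),110*np.sin(f)-26*np.cos(f)])
for k in range(3):
    f0=.38+.4*k
    print(round(f0,2),[[*(p(f0+.08*i)-p(f0)).round(1).tolist(),round(.08*i,2)] for i in range(1,6)])
E
```

```text
0.38 [[-1.7, 8.9, 0.08], [-4.1, 17.6, 0.16], [-7.2, 26.1, 0.24], [-10.9, 34.3, 0.32], [-15.3, 42.2, 0.4]]
0.78 [[-5.0, 7.5, 0.08], [-10.6, 14.6, 0.16], [-16.8, 21.2, 0.24], [-23.4, 27.4, 0.32], [-30.5, 32.9, 0.4]]
1.18 [[-7.5, 5.0, 0.08], [-15.5, 9.3, 0.16], [-23.7, 13.0, 0.24], [-32.2, 16.1, 0.32], [-41.0, 18.4, 0.4]]
```

arm_command --increments '[255, -1.7, 8.9, 0, 0.08, 255, -4.1, 17.6, 0, 0.16, 255, -7.2, 26.1, 0, 0.24, 255, -10.9, 34.3, 0, 0.32, 255, -15.3, 42.2, 0, 0.4]'

```text
time: 15.85
tool_pos: [627.5, -113.1, 122.4]
orientation: [0.003, 0.924, 0.381, 0.002]
force: [1.2, -7.2, 1.8]
gripper_width: -0.1
grasp_force: 3.1
```

arm_command --increments '[255, -5, 7.5, 0, 0.08, 255, -10.6, 14.6, 0, 0.16, 255, -16.8, 21.2, 0, 0.24, 255, -23.4, 27.4, 0, 0.32, 255, -30.5, 32.9, 0, 0.4]'

```text
time: 16.48
tool_pos: [598.1, -80.1, 122.6]
orientation: [0.004, 0.83, 0.557, 0.002]
force: [3.0, -5.3, 1.7]
gripper_width: -0.0
grasp_force: 3.0
```

arm_command --increments '[255, -7.5, 5, 0, 0.08, 255, -11.5, 7.2, 0, 0.12, 255, -11.5, 7.2, 0, 0.12]'

```text
time: 16.85
tool_pos: [586.3, -72.3, 122.5]
orientation: [0.003, 0.796, 0.605, 0.002]
force: [2.7, -4.4, 1.9]
gripper_width: 0.3
grasp_force: 2.1
```

```bash
python3 m4.py mid; python3 - <<'E'
from h import *
# elbows/flanges tops: use the network's cock region to get the pipe direction
import numpy as np
for c,z in(("top",65),):
    i=read_camera(c); d=regions_of(c,"cock")[0]; print(d["box"],d["confidence"])
    ys,xs=np.nonzero(d["region"]);P=np.array([at(c,(x,y),60)[:2] for x,y in zip(xs,ys)]);r=cv2.minAreaRect(P.astype(np.float32));v=np.linalg.svd(P-P.mean(0),full_matrices=False)[2][0];print(r,np.degrees(np.arctan2(v[1],v[0])))
E
```

```text
scene [ 530.81 -167.29    1.18] 12.04
top [ 543.23 -175.2     1.35] 4.21
[586.33889034 -72.25276797 122.41696264] [ 3.70524726 -3.97899878  2.37423296]
[347.7, 175.6, 501.7, 218.1] 0.82
((521.8707885742188, -192.5387725830078), (430.9200134277344, 80.99752807617188), 82.66303253173828) -96.32424949688652
```

View pics/mid.png

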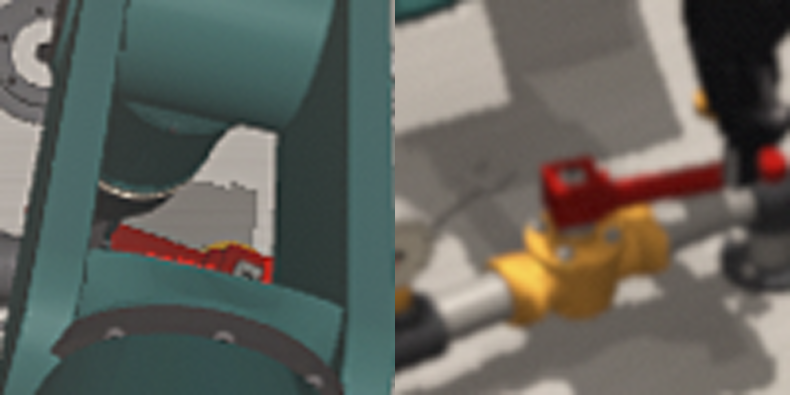

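arm_command --increments '[255, -4, 2.1, 0, 0.04, 255, -8.1, 4, 0, 0.08, 255, -12.3, 5.7, 0, 0.12, 255, -12.3, 5.7, 0, 0.12]'

```text
time: 17.55
tool_pos: [573.9, -66.1, 122.2]
orientation: [0.003, 0.758, 0.652, 0.002]
force: [4.2, -3.4, 2.3]
gripper_width: -0.0
grasp_force: 2.3
```

arm_command --increments '[255, -4.3, 1.5, 0, 0.04, 255, -4.3, 1.5, 0, 0.04]'

```text
time: 17.8
tool_pos: [569.6, -64.5, 122.1]
orientation: [0.003, 0.745, 0.667, 0.002]
force: [4.2, -2.8, 3.0]
gripper_width: -0.2
grasp_force: 2.3
```

arm_command --increments '[255, -2.1, 0.7, 0, 0.02, 255, -4.3, 1.4, 0, 0.04, 255, -4.3, 1.4, 0, 0.04]'

```text
time: 18.18
tool_pos: [565.5, -63.1, 122.1]
orientation: [0.003, 0.732, 0.682, 0.002]
force: [4.2, -3.4, 2.1]
gripper_width: -0.3
grasp_force: 2.4
```

arm_command --increments '[255, -2.2, 0.6, 0, 0.02, 255, -4.4, 1.2, 0, 0.04, 255, -4.4, 1.2, 0, 0.04]'

```text
time: 18.55
tool_pos: [561.2, -61.8, 122.2]
orientation: [0.003, 0.718, 0.696, 0.002]
force: [3.8, -2.8, 2.2]
gripper_width: 0.1
grasp_force: 2.4
```

arm_command --increments '[255, -2.2, 0.5, 0, 0.02, 255, -4.4, 1, 0, 0.04, 255, -4.4, 1, 0, 0.04]'

```text
time: 18.92
tool_pos: [556.9, -60.8, 122.2]
orientation: [0.003, 0.704, 0.71, 0.002]
force: [4.5, -2.6, 2.4]
gripper_width: -0.2
grasp_force: 2.4
```

arm_command --increments '[255, -2.2, 0.4, 0, 0.02, 255, -2.2, 0.4, 0, 0.02]'

```text
time: 19.18
tool_pos: [554.7, -60.3, 122.1]
orientation: [0.003, 0.697, 0.717, 0.002]
force: [4.4, -1.2, 1.7]
gripper_width: 0.0
grasp_force: 2.4
```

arm_command --increments '[255, -2.2, 0.3, 0, 0.02, 255, -4.4, 0.6, 0, 0.04, 255, -4.4, 0.6, 0, 0.04]'

```text
time: 19.55
tool_pos: [550.6, -59.5, 122.2]
orientation: [0.003, 0.682, 0.731, 0.002]
force: [5.1, -0.5, 2.0]
gripper_width: 0.2
grasp_force: 2.6
```

```bash
python3 m4.py tmp
```

```text
scene [ 530.49 -167.72    1.51] 12.32
top [ 524.72 -129.4    -1.84] 4.9
[550.63474628 -59.52175793 122.19957287] [ 6.71601615 -0.77545702  3.68884212]
```

arm_command --increments '[255, -2.2, 0.2, 0, 0, 255, -2.2, 0.2, 0, 0]'

```text
time: 19.9
tool_pos: [549.3, -59.5, 122.5]
orientation: [0.004, 0.683, 0.731, 0.003]
force: [6.8, -2.7, 2.8]
gripper_width: 0.3
grasp_force: 3.4
```

arm_command --increments '[255, -2.2, 0.2, 0, 0, 255, -2.2, 0.2, 0, 0]'

```text
time: 20.15
tool_pos: [548.0, -59.3, 122.8]
orientation: [0.005, 0.683, 0.731, 0.003]
force: [8.5, -0.7, 2.2]
gripper_width: 0.3
grasp_force: 4.2
```

arm_command --increments '[255, -2, 0, 0, 0, 255, -4, 0, 0, 0, 255, -4, 0, 0, 0]'

```text
time: 20.52
tool_pos: [545.5, -59.2, 123.2]
orientation: [0.006, 0.683, 0.731, 0.004]
force: [11.5, 0.9, 2.0]
gripper_width: -0.2
grasp_force: 5.6
```

The force has more than doubled, so the cock is at its stop. I'll back off, lift clear and check.

arm_command --increments '[255, 10, 0, 0, 0, 255, 30, 0, 0, 0, 255, 30, 0, 60, 0, 255, 30, 0, 120, 0, 255, 60, 40, 150, 0]'

```text
time: 21.15
tool_pos: [598.5, -20.0, 274.0]
orientation: [0.001, 0.684, 0.73, 0.0]
force: [1.9, 0.1, 0.3]
gripper_width: -0.2
grasp_force: 0.0
```

arm_command --increments '[255, -20, 60, 0, 0, 255, -40, 120, 0, 0, 255, -60, 180, 0, 0, 255, -80, 240, 0, 0, 255, -80, 240, 0, 0]'

```text
time: 21.78
tool_pos: [516.0, 225.3, 270.2]
orientation: [-0.001, 0.68, 0.733, -0.0]
force: [-0.3, -0.6, -0.1]
gripper_width: 0.2
grasp_force: 0.0
```

```bash
python3 m4.py end
```

```text
scene [ 529.29 -166.71    1.42] 11.26
top [ 530.53 -171.49    1.46] 3.48
[517.84802328 222.13191494 270.22559635] [ 0.45562911 -0.14933032 -0.1726057 ]
```

View pics/end.png

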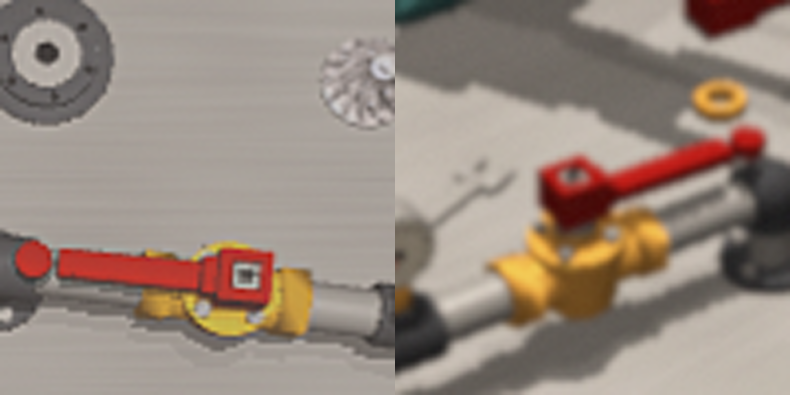

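The top view shows the lever's tip at crop (32,259) and its hole at (246,276), so it lies about 4° anticlockwise of the pipe. That matches the 0.08 rad play with the plug on its stop. The lever is seated, points away from the gauge and nothing is touching it.

```bash
python3 -c "
from bench import *
print(hand_in())"
```

```text
the job is handed in; nothing more can be done
None
```

I handed the job in at about 22 s: the smaller red lever sits home on the cock, let go, and swung anticlockwise to the stop, in line with the pipe and pointing away from the gauge; the hand-in returned no verdict.

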